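# Slide the filter into the beam and shut the dark box

### The arm

A 6-joint arm with a two-finger parallel gripper is mounted at the origin on the work surface. World frame = base frame: x ahead of the robot, y to its left, z up, the work surface at z = 0. Lengths are in m, angles in rad, forces in N, time in s.
With the tool pointing down it reaches from about 0.325 to 0.9 m from the base axis. Payload 6.1 kg.
Tool frame: the origin (TCP) lies midway between the tips of the shut fingers; the grasp point (between the pads) lies 19 mm behind it; z points along the fingers, y is the direction in which the jaws open and shut (so a half turn about z gives the same grasp; the last joint's range is limited). The gripper opens to 87 mm and grips with 3 to 60 N. Pads are 19 mm wide; open, the fingers measure 117 mm over their backs; the gripper's body (75 mm by 190 mm) begins 51 mm behind the grasp point.
Start: joints at [-1.266, 0.22, 1.526, -0, 1.395, -0.126], TCP at [0.261, -0.568, 0.223] pointing down, gripper open.
Joint ranges: [-2.98, 2.98], [-0.91, 2.08], [0.09, 2.57], [-1.24, 4.39], [0.2, 2.65], [-2.68, 2.68]. Speed limits (rad/s): [2.57, 2.57, 3.01, 3.14, 3.14, 3.14].

### API

Orientations are given as a rotation vector (axis times angle).
In Python, from rig import robot gives the robot as it stands. The module is installed in compiled form; this text tells all that it offers.
- The arm moves only by the tool step_arm, never from a script. Its argument "increments" is a list of rows, each an object with "twist": the turn, a rotation vector about the tool's x, y, z in degrees, a list of three; "linear": the shift along the tool's x, y, z in m, a list of three; "claw": the finger opening in m, from 0 to 0.087. A call has exactly 8 rows; each row shifts and turns the commanded pose from where the row before left it, along the tool's axes as they then stand; what a row does not reach is not made up. A row lasts 1/10 s, in which the tool goes at most 50 mm and 8.59 degrees, less where a joint would pass 70% of its speed; a pose out of reach is approached as far as the arm can. A call is refused whole if a number of a shift passes 0.05 or a number of a turn 8.59, either way. A call with a gripper value outside its range is refused whole. The fingers move at their own pace and stop on an object; "newtons" is the grip in N (left out, the last holds). Time passes only in rows, so rows that do not move let the fingers close, or fill a call up. It gives the time, the measured TCP pose, the force and the opening at its end, in the units of the state.
- robot.state(): the state, without advancing time (a new reading comes with each control period).
- robot.camera(name): name is "scene" or "top" or "wrist"; returns the picture (400x640x3 uint8, red, green, blue); there is no depth.
- robot.camera_model(name): a dict with "fx", "fy", "cx", "cy" (pixels), "rvec" (rotation vector, rad) and "tvec" (3), from world to camera coordinates, as OpenCV has them. Camera axes: x right, y down, z forward; pixel columns grow to the right and rows downward; lengths in m; the calibration is good to about 2 mm. A picture is of the moment at which its call begins: read the wrist's pose just before it. camera_model takes no time and is no camera call; for the wrist camera it gives the pose at the moment of the call.
- robot.job_done(): hands the job in, once; it reports no verdict.
Trained networks look in the newest picture that a camera, given by its name, has taken for a name from the list of things; names that differ only in an ending like _2 or _b are one class to them, and where a whole thing is asked for, a point or a joint stands for the part that bears it (a point fixed in the world has none). Each returns a list of dicts, best first, with "score" (0 to 1); they miss things now and then, are a little off and sometimes report something else, mostly with a low value. They report only what shows in the picture. A call takes as long as a camera call.
- robot.masks_of(camera, name): "pixels" (400x640 bool, what is visible of it).
- robot.place_of(camera, name): "xyz" ([x, y, z] in m, in the coordinates of the camera as it stood for that picture, good to about 4 mm: a listed point, or the origin of a listed thing).
The state is a dict: "time": time; "joint_pos": joint angles; "dq": joint speeds; "joint_efforts": joint torques, N m; "eef_pos": TCP position; "eef_rot": TCP orientation; "ft_force": force on the tool from outside, world axes, zero at the start; "moment": the same for the moment, N m; "gripper_width": finger opening in m.
Only numpy, scipy, OpenCV 4.12 (cv2) and the standard library are available. Lean on these libraries where they do the work, as an engineer would, in place of code of your own. Each camera call takes 0.05 s, during which the arm holds its last target.

### The job

Get the optical bench ready for a dark measurement, using only the fingertips. First push the blue filter carriage along its channel until it is fully against the steel end stop, then push the open lid of the black box down until it is fully shut. Do not grasp, lift or tip the carriage, leave all the other things on the table where they are, and finish with the robot clear of everything.

Things in the scene. Friction and masses are not known exactly. Their poses are not given: they have to be found in the camera images.
- board: Grey breadboard, 290 x 480 x 12 mm, fixed on the table; place and yaw vary. Origin on its underside (z = 0); it reaches x -170 to +120, y -240 to +240 mm in its own axes (z up), x away from the robot. It carries the dark box, open on top: black, 120 (x) x 170 (y) x 90 mm, centred at x = 0, y = 0, walls 6 mm, rim 102 mm above the table.
- stop (a point): Centre of the face of the steel end stop in the channel, at board x = -80, y = -30 mm, 28 mm above the table; the face looks to board +y. Stop 30 (x) x 16 (y) mm, top 44 mm above the table. The channel runs along board y from -46 to +200 mm, centred at x = -80, open above, between two aluminium rails 4 mm wide, 29 mm apart, tops 20 mm above the table.
- emitter (a point): Bystander fixed on the board: black emitter, a 24 mm cylinder lying along board x from x = -165 to -110 mm at y = 0, its top 67 mm above the table. This point: front end of its axis, 55 mm above the table. The box's round port is opposite it on the box's front wall.
- carriage: Blue filter carriage with a round amber filter, loose in the channel: 60 mm long (board y), foot 26 mm thick, 22 mm high, above it a 14 mm thick holder of the same length; 64 mm high in all; 0.11 to 0.23 kg. Origin: centre of its underside, 12 mm above the table. Starts at board y = +75 to +130 mm; pushed to board -y it meets the end stop with its origin at y = 0.
- lid (a joint): Angle of the box's grey lid, rad: 0 = fully shut, level on the rim; 1.57 = upright; limit 1.9; starts at 1.3 to 1.7, free edge up. Plate 120 x 170 x 8 mm, 0.18 kg, no handle, orange stripe along the free edge of its outer face. Stiff hinge: the lid stays where it is left and takes 1 to 3 N at its free edge to move. Top when shut 110 mm above the table.
- lid_hinge (a point): Middle of the lid's hinge axis, which runs along board y over the box's far wall: board x = +60, y = 0, 102.5 mm above the table. The 8 mm of the lid lie outwards (upwards when shut) of the plane through this axis. Turns with the lid.
- lid_edge (a point): Middle of the lid's free edge, on the lid's inner face, 120 mm from the hinge axis.
- lens_cube: Bystander on the board: black lens mount cube, 50 mm, with a glass lens. Origin: centre of its underside.
- attenuator: Bystander on the board: brass block 34 x 26 x 22 mm with two connector stubs along its y (52 mm overall). Origin: centre of its underside.
- cap_screw: Bystander on the board: steel cap screw standing on its head, 18 mm across, 40 mm high. Origin: centre of its underside.
- lens_tube: Bystander on the board: black lens tube standing upright, 33 mm across, 50 mm high. Origin: centre of its underside.
- screwdriver: Bystander on the table: red-handled screwdriver, 200 mm, lying beyond the board along its own x.
- amp_box: Bystander on the table, to the robot's left: aluminium amplifier box 70 x 55 x 24 mm with two brass connectors. Origin: centre of its underside.
- detector: Bystander on the table, to the robot's right: black detector head on a post with an aluminium foot 90 x 50 mm, 155 mm high. Origin: centre of its underside.

How it is judged:
On the way, in this order (a step that is already met when the one before it is completed fails the run):
1. the carriage stands against the end stop (y of carriage in the frame of board between -0.004 and 0.004 m and x of carriage in the frame of board between -0.085 and -0.075 m and z of carriage in the frame of board below 0.016 m and angle between carriage's own z axis and vertical below 0.08 rad and linear speed of carriage below 0.02 m/s), for 0.2 s.
2. the lid is shut (value of joint lid below 0.04 rad), for 0.2 s.
At the end, for the whole second after the job is handed in: The carriage is upright and at rest in the channel within 4 mm of the end stop, and the lid is shut to within 0.04 rad (5 mm at its free edge) (y of carriage in the frame of board between -0.004 and 0.004 m and x of carriage in the frame of board between -0.085 and -0.075 m and z of carriage in the frame of board below 0.016 m and angle between carriage's own z axis and vertical below 0.08 rad and value of joint lid below 0.04 rad and linear speed of carriage below 0.01 m/s); the robot touches nothing.
It fails at once if the carriage is lifted (6 mm or more off the board) (z of carriage in the frame of board above 0.018 m).
It fails at once if the carriage is tipped (more than 0.3 rad) (angle between carriage's own z axis and vertical above 0.3 rad).
It fails at once if one of the other things is moved more than 15 mm (distance of any of lens_cube, attenuator, cap_screw, lens_tube, screwdriver, amp_box, detector from where it was at the start of the episode above 0.015 m).
It also fails if it takes over 59 s, if anything falls off the work surface, if the arm or the gripper's body presses on something with over 40 N, if the wrist force passes 120 N, or if a joint passes its speed limit or range.

## Working session

There is one attempt and no reset: what is moved stays moved. The work goes in short steps, Python scripts to look and compute and a tool call to move; the robot and the scene stay as the last step left them, time stands still between calls to the robot, and variables do not carry over. Pictures are saved under pics/ and viewed, and the job is handed in when it is done.

Besides the shell and the picture viewer there is one more tool, called after "Emit:" as name(argument=value, ...), one argument or row to a line, values as JSON. step_arm: Moves the arm, as the interface text tells. Its arguments: {"type":"object","properties":{"increments":{"type":"array","items":{"type":"object","properties":{"twist":{"type":"array","items":{"type":"number"}},"linear":{"type":"array","items":{"type":"number"}},"claw":{"type":"number"}}}},"newtons":{"type":"number"}},"required":["increments"]}

```bash
mkdir -p pics; cat > h.py <<'E'
import numpy as np, cv2
from rig import robot
def snap(c,fn):
    im=robot.camera(c); cv2.imwrite('pics/'+fn,im[:,:,::-1]); return im
def T(c):
    m=robot.camera_model(c); R=cv2.Rodrigues(np.array(m['rvec'],float))[0]; return m,R,np.array(m['tvec'],float).ravel()
def places(c,names):
    m,R,t=T(c); o={}
    for n in names:
        r=robot.place_of(c,n)
        o[n]=[(np.round(R.T@(np.array(d['xyz'])-t),4),round(d['score'],2)) for d in r[:2]]
    return o
E
python3 - <<'E'
from h import *
for c in ['scene','top']:
    snap(c,c+'0.png')
    m,R,t=T(c); print(c,m['fx'],'cam at',-R.T@t)
    for k,v in places(c,['board','stop','emitter','carriage','lid_hinge','lid_edge','detector']).items(): print(k,v)
print(robot.state())
E
```

```text
scene 488.8019861224131 cam at [1.72242716 0.50346494 0.98290505]
board [(array([ 0.5521, -0.0677,  0.0021]), 0.88)]
stop [(array([ 0.6037, -0.0609,  0.1043]), 0.19)]
emitter [(array([ 0.439 , -0.0727,  0.0569]), 0.85)]
carriage [(array([0.4615, 0.0083, 0.0155]), 0.58), (array([ 0.6149, -0.059 ,  0.2214]), 0.47)]
lid_hinge [(array([ 0.6067, -0.0611,  0.1034]), 0.75)]
lid_edge [(array([ 0.6109, -0.0593,  0.2217]), 0.55), (array([ 0.4546, -0.5365,  0.0024]), 0.28)]
detector [(array([ 0.4544, -0.5355,  0.0034]), 0.86)]
top 465.9180672934659 cam at [ 0.4188323  -0.00738902  1.9611602 ]
board [(array([ 0.5512, -0.0691, -0.0034]), 0.78)]
stop [(array([ 0.4744, -0.109 ,  0.0321]), 0.96), (array([ 0.608 , -0.0617,  0.1019]), 0.27)]
emitter [(array([ 0.4372, -0.0751,  0.0559]), 0.73)]
carriage [(array([0.4638, 0.0057, 0.013 ]), 0.6)]
lid_hinge [(array([ 0.6072, -0.0658,  0.1001]), 0.89)]
lid_edge [(array([ 0.6184, -0.0646,  0.219 ]), 0.64), (array([ 0.4732, -0.1084,  0.0285]), 0.24)]
detector [(array([ 0.4523, -0.539 , -0.0017]), 0.54), (array([ 0.6377, -0.2437,  0.0118]), 0.22)]
{'time': 0.8, 'joint_pos': array([-1.26610835e+00,  2.20400903e-01,  1.52645330e+00,  3.39004948e-06,
        1.39466054e+00, -1.26128077e-01]), 'dq': array([ 5.54802686e-05,  1.49544022e-04, -1.05790024e-03,  1.49581994e-04,
        5.73457913e-04, -6.35821849e-04]), 'joint_efforts': array([-1.34918751e-04, -4.94499958e+01, -3.87693894e+01,  6.98459381e-02,
        4.65140236e-02,  2.15311604e-05]), 'eef_pos': array([ 0.26099807, -0.56792685,  0.22256184]), 'eef_rot': array([3.06891281e+00, 6.71485557e-01, 1.61330790e-05]), 'ft_force': array([-0.60044637, -0.11804442, -0.09383733]), 'moment': array([-0.02574797, -0.00473045,  0.00708277]), 'gripper_width': 0.0874209138041423}
```

View pics/scene0.png

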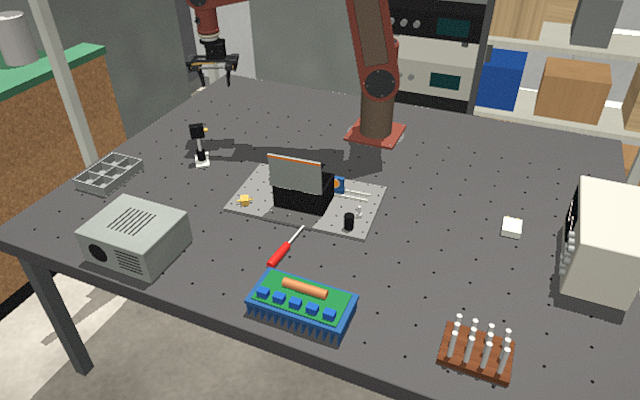

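View pics/top0.png

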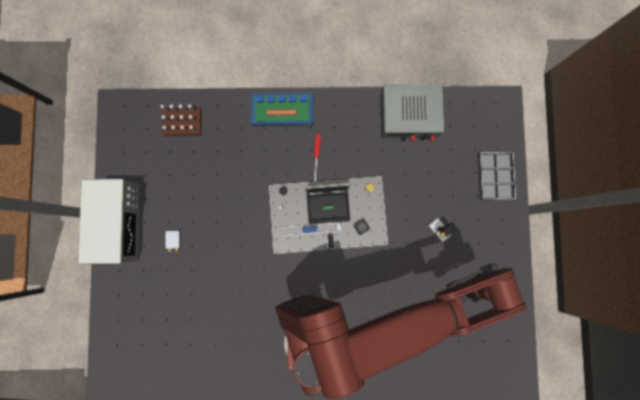

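The scene view shows the lid nearly upright with its orange stripe towards the top, and the blue carriage on the robot's left of the box. In the top view, the board corners are near (268,184) and (388,244), the carriage is at (310,229) and the emitter at (331,241). I'll fit the board pose next.

```bash
python3 - <<'E'
from h import *
L={'board':(0,0),'stop':(-.08,-.03),'emitter':(-.11,0),'lid_hinge':(.06,0)}
A=[];B=[];car=[];edge=[]
for k in range(2):
  for c in ['scene','top']:
    im=snap(c,f'{c}1.png'); P=places(c,list(L)+['carriage','lid_edge','lens_tube','cap_screw','lens_cube'])
    for n in L:
        for p,s in P[n][:1]:
            if s>.5: A.append(L[n]);B.append(p[:2])
    print(c,{n:P[n][:1] for n in ['carriage','lid_edge','lens_tube','cap_screw','lens_cube']})
    m=robot.masks_of(c,'board')
    if c=='top' and k==0:
        print(cv2.minAreaRect(np.argwhere(m[0]['pixels'])[:,::-1].astype(np.float32)))
    car.append(P['carriage'][0][0]) ; edge+= [P['lid_edge'][0][0]] if P['lid_edge'] else []
A=np.array(A);B=np.array(B);ca,cb=A.mean(0),B.mean(0)
a=A-ca;b=B-cb
yaw=np.arctan2((a[:,0]*b[:,1]-a[:,1]*b[:,0]).sum(),(a*b).sum())
R=np.array([[np.cos(yaw),-np.sin(yaw)],[np.sin(yaw),np.cos(yaw)]]);o=cb-R@ca
print('yaw',yaw,'o',o,'res',np.round((B-(A@R.T+o))*1e3,1).tolist())
for p in car: print('car',R.T@(p[:2]-o))
for p in edge:
    q=R.T@(p[:2]-o); print('lid',q,np.arctan2(p[2]-.1025,.06-q[0]))
im=cv2.imread('pics/top1.png')[160:270,250:410]; cv2.imwrite('pics/topz.png',cv2.resize(im,None,fx=5,fy=5,interpolation=cv2.INTER_CUBIC))
m,Rc,t=T('top')
np.save('b.npy',[yaw,*o])
E
```

```text
scene {'carriage': [(array([0.6217, 0.1147, 0.0113]), 0.66)], 'lid_edge': [(array([ 0.6122, -0.0607,  0.2238]), 0.78)], 'lens_tube': [(array([0.6212, 0.1164, 0.0107]), 0.71)], 'cap_screw': [(array([0.5556, 0.1264, 0.0134]), 0.61)], 'lens_cube': []}
top {'carriage': [(array([0.4654, 0.006 , 0.0126]), 0.42)], 'lid_edge': [(array([ 0.6172, -0.0654,  0.2208]), 0.75)], 'lens_tube': [(array([0.6221, 0.1151, 0.0078]), 0.58)], 'cap_screw': [], 'lens_cube': [(array([ 0.4756, -0.2093,  0.0139]), 0.44)]}
((327.4541931152344, 214.29443359375), (70.08218383789062, 115.3394775390625), 85.3466567993164)
scene {'carriage': [(array([0.4616, 0.0119, 0.0116]), 0.57)], 'lid_edge': [(array([ 0.6117, -0.0625,  0.2222]), 0.84)], 'lens_tube': [(array([0.6194, 0.1127, 0.0123]), 0.46)], 'cap_screw': [(array([0.5568, 0.1245, 0.0172]), 0.62)], 'lens_cube': []}
top {'carriage': [(array([0.4653, 0.0055, 0.0115]), 0.42)], 'lid_edge': [(array([ 0.6198, -0.0646,  0.2209]), 0.61)], 'lens_tube': [(array([0.6231, 0.1184, 0.009 ]), 0.39)], 'cap_screw': [], 'lens_cube': [(array([ 0.473 , -0.2068,  0.0132]), 0.47)]}
yaw 0.07236698607243174 o [ 0.54916908 -0.0674795 ] res [[-0.1, -0.3], [0.3, 3.7], [1.0, 4.3], [2.6, -2.2], [-0.8, -0.5], [-2.6, -1.7], [0.9, -0.0], [-2.3, 2.0], [-4.0, 2.5], [2.5, -0.4], [3.4, -2.9], [-3.3, -1.4], [2.2, -3.3]]
car [0.08551336 0.1764584 ]
car [-0.07823698  0.079344  ]
car [-0.08160044  0.08550331]
car [-0.07837287  0.07885254]
lid [0.06335613 0.00220437] 1.5984572888119846
lid [ 0.06800322 -0.00284484] 1.6383452675647727
lid [0.06272729 0.00044524] 1.5935767834914873
lid [ 0.07065425 -0.00223493] 1.660539871829351
```

```bash
python3 - <<'E'
from h import *
yaw,ox,oy=np.load('b.npy');m,Rc,t=T('top')
R=np.array([[np.cos(yaw),-np.sin(yaw)],[np.sin(yaw),np.cos(yaw)]])
K=np.array([[m['fx'],0,m['cx']],[0,m['fy'],m['cy']],[0,0,1]])
pts=[(-.17,-.24,.012),(.12,-.24,.012),(.12,.24,.012),(-.17,.24,.012),(-.06,-.085,.102),(.06,-.085,.102),(-.06,.085,.102),(-.11,0,.055),(-.08,-.03,.044),(-.095,.2,.02)]
W=np.array([[*(R@p[:2]+[ox,oy]),p[2]] for p in pts])
u=cv2.projectPoints(W,Rc,t,K,None)[0][:,0]
im=cv2.imread('pics/topz.png')
for q in u: cv2.circle(im,tuple(((q-[250,160]+.5)*5).astype(int).tolist()),4,(0,0,255),1)
cv2.imwrite('pics/topz2.png',im)
E
```

```text
(no output)
```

View pics/topz2.png

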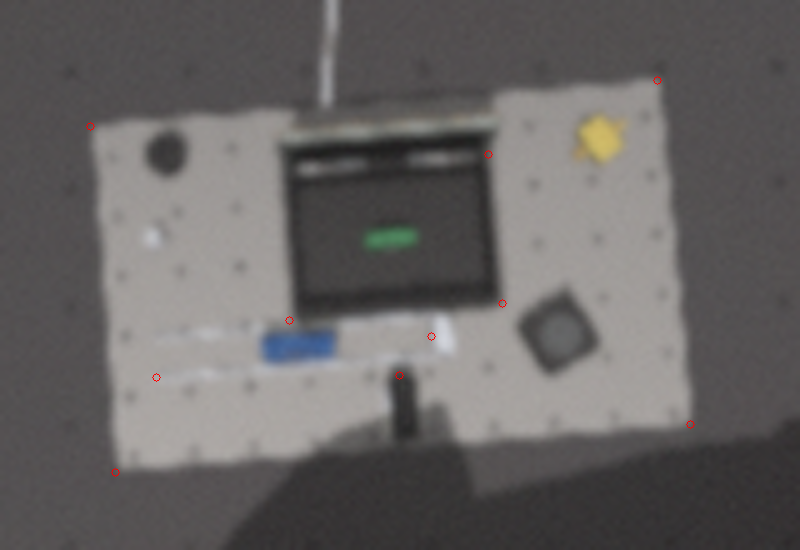

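```bash
cat >> h.py <<'E'
from scipy.spatial.transform import Rotation as Ro
yaw=0.073;ox,oy=0.5492,-0.0675
RB=np.array([[np.cos(yaw),-np.sin(yaw)],[np.sin(yaw),np.cos(yaw)]])
def w(p): return np.array([*(RB@np.array(p[:2])+[ox,oy]),p[2]])
def bl(p): return np.array([*(RB.T@(np.array(p[:2])-[ox,oy])),p[2]])
def tool(pitch=0,roll=0):
    # tool x along board x, z down; pitch>0: body leans to robot; roll>0: body leans to board +y
    base=Ro.from_matrix(np.array([[1,0,0],[0,-1,0],[0,0,-1]]).T)
    return Ro.from_euler('z',yaw)*Ro.from_euler('x',-roll,degrees=True)*Ro.from_euler('y',-pitch,degrees=True)*base
def rows(path,R1):
    """path: list of (board xyz, nrows); constant rotation rate to R1 over all rows"""
    s=robot.state();p=np.array(s['eef_pos']);R=Ro.from_rotvec(s['eef_rot'])
    N=sum(n for _,n in path);rv=(R.inv()*R1).as_rotvec(degrees=True)/N
    tw=np.round(rv,2);out=[]
    for tgt,n in path:
        P=w(tgt);
        for k in range(n,0,-1):
            d=R.inv().apply((P-p)/k);d=np.round(d,4);out.append((tw.tolist(),d.tolist()))
            p=p+R.apply(d);R=R*Ro.from_rotvec(tw,degrees=True)
    for i,r in enumerate(out): print(i,r)
def st():
    s=robot.state();R=Ro.from_rotvec(s['eef_rot'])
    print('t',s['time'],'board',np.round(bl(s['eef_pos']),4),'F',np.round(s['ft_force'],1),'w',round(s['gripper_width'],4),'z',np.round(R.apply([0,0,1]),3),'x',np.round(R.apply([1,0,0]),3))
E
python3 - <<'E'
from h import *
st(); print(bl([.26,-.568,.22]),tool(20,4).apply([0,0,1]))
s=robot.state()
p=bl(s['eef_pos'])
rows([((p[0],p[1],.33),4),((-.08,.15,.33),20)],tool(0,0))
E
```

```text
t 3.0 board [-0.3239 -0.478   0.2226] F [ 0.2 -0.  -0.2] w 0.0872 z [ 0. -0. -1.] x [0.909 0.418 0.   ]
[-0.32493383 -0.47807416  0.22      ] [ 0.34589011 -0.04042976 -0.93740358]
0 ([0.0, -0.0, 0.85], [0.0, 0.0, -0.0269])
1 ([0.0, -0.0, 0.85], [0.0, 0.0, -0.0268])
2 ([0.0, -0.0, 0.85], [0.0, 0.0, -0.0269])
3 ([0.0, -0.0, 0.85], [0.0, 0.0, -0.0268])
4 ([0.0, -0.0, 0.85], [0.0209, -0.0264, -0.0])
5 ([0.0, -0.0, 0.85], [0.0205, -0.0267, -0.0])
6 ([0.0, -0.0, 0.85], [0.0201, -0.027, -0.0])
7 ([0.0, -0.0, 0.85], [0.0197, -0.0273, -0.0])
8 ([0.0, -0.0, 0.85], [0.0193, -0.0276, -0.0])
9 ([0.0, -0.0, 0.85], [0.0189, -0.0279, -0.0])
10 ([0.0, -0.0, 0.85], [0.0185, -0.0282, -0.0])
11 ([0.0, -0.0, 0.85], [0.018, -0.0285, -0.0])
12 ([0.0, -0.0, 0.85], [0.0176, -0.0287, -0.0])
13 ([0.0, -0.0, 0.85], [0.0172, -0.029, -0.0])
14 ([0.0, -0.0, 0.85], [0.0167, -0.0292, -0.0])
15 ([0.0, -0.0, 0.85], [0.0163, -0.0295, -0.0])
16 ([0.0, -0.0, 0.85], [0.0159, -0.0297, -0.0])
17 ([0.0, -0.0, 0.85], [0.0154, -0.03, -0.0])
18 ([0.0, -0.0, 0.85], [0.015, -0.0302, -0.0])
19 ([0.0, -0.0, 0.85], [0.0145, -0.0304, -0.0])
20 ([0.0, -0.0, 0.85], [0.0141, -0.0306, -0.0])
21 ([0.0, -0.0, 0.85], [0.0136, -0.0308, -0.0])
22 ([0.0, -0.0, 0.85], [0.0132, -0.031, -0.0])
23 ([0.0, -0.0, 0.85], [0.0128, -0.0312, -0.0001])
```

Emit:
step_arm(
  increments=[
    {"linear":[0,0,-0.027],"twist":[0,0,2.5],"claw":0},
    {"linear":[0,0,-0.027],"twist":[0,0,2.5],"claw":0},
    {"linear":[0,0,-0.027],"twist":[0,0,2.5],"claw":0},
    {"linear":[0,0,-0.027],"twist":[0,0,2.5],"claw":0},
    {"linear":[0.013,-0.032,0],"twist":[0,0,2.6],"claw":0},
    {"linear":[0.013,-0.032,0],"twist":[0,0,2.6],"claw":0},
    {"linear":[0.013,-0.032,0],"twist":[0,0,2.6],"claw":0},
    {"linear":[0.013,-0.032,0],"twist":[0,0,2.6],"claw":0},
  ],
  newtons=20,
)

```text
time: 3.8
eef_pos: [0.2881, -0.4314, 0.3306]
eef_rot: [3.139, 0.113, 0.0]
ft_force: [0.1, 0.7, 0.5]
gripper_width: 0.031
```

```bash
python3 - <<'E'
from h import *
st(); rows([((-.08,.15,.33),16)],tool(0,0))
E
```

```text
t 3.8 board [-0.287  -0.3439  0.3306] F [0.1 0.7 0.5] w 0.031 z [ 0. -0. -1.] x [0.997 0.072 0.   ]
0 ([0.0, -0.0, -0.0], [0.0129, -0.0309, 0.0])
1 ([0.0, -0.0, -0.0], [0.0129, -0.0309, 0.0])
2 ([0.0, -0.0, -0.0], [0.0129, -0.0309, 0.0])
3 ([0.0, -0.0, -0.0], [0.0129, -0.0309, 0.0])
4 ([0.0, -0.0, -0.0], [0.0129, -0.0309, 0.0])
5 ([0.0, -0.0, -0.0], [0.0129, -0.0309, 0.0])
6 ([0.0, -0.0, -0.0], [0.0129, -0.0309, 0.0])
7 ([0.0, -0.0, -0.0], [0.0129, -0.0309, 0.0001])
8 ([0.0, -0.0, -0.0], [0.0129, -0.0309, 0.0])
9 ([0.0, -0.0, -0.0], [0.0129, -0.0308, 0.0001])
10 ([0.0, -0.0, -0.0], [0.0129, -0.0309, 0.0])
11 ([0.0, -0.0, -0.0], [0.0129, -0.0308, 0.0001])
12 ([0.0, -0.0, -0.0], [0.013, -0.0309, 0.0])
13 ([0.0, -0.0, -0.0], [0.0129, -0.0308, 0.0001])
14 ([0.0, -0.0, -0.0], [0.013, -0.0309, 0.0])
15 ([0.0, -0.0, -0.0], [0.0129, -0.0308, 0.0001])
```

Emit:
step_arm(
  increments=[
    {"linear":[0.013,-0.031,0],"claw":0},
    {"linear":[0.013,-0.031,0],"claw":0},
    {"linear":[0.013,-0.031,0],"claw":0},
    {"linear":[0.013,-0.031,0],"claw":0},
    {"linear":[0.013,-0.031,0],"claw":0},
    {"linear":[0.013,-0.031,0],"claw":0},
    {"linear":[0.013,-0.031,0],"claw":0},
    {"linear":[0.013,-0.031,0],"claw":0},
  ],
)

```text
invalid input at $.increments[0]: expected keys twist, linear, claw
```

Emit:
step_arm(
  increments=[
    {"linear":[0.013,-0.031,0],"claw":0},
    {"linear":[0.013,-0.031,0],"claw":0},
    {"linear":[0.013,-0.031,0],"claw":0},
    {"linear":[0.013,-0.031,0],"claw":0},
    {"linear":[0.013,-0.031,0],"claw":0},
    {"linear":[0.013,-0.031,0],"claw":0},
    {"linear":[0.013,-0.031,0],"claw":0},
    {"linear":[0.013,-0.031,0],"claw":0},
  ],
)

```text
invalid input at $.increments[0]: expected keys twist, linear, claw
```

```bash
python3 - <<'E'
from h import *
st(); print(robot.state()['joint_pos'])
snap('wrist','wr0.png'); print(places('wrist',['carriage','stop','emitter']))
rows([((-.08,.15,.10),8)],tool(22,4))
E
```

```text
t 3.8 board [-0.287  -0.3439  0.3306] F [0.1 0.7 0.5] w 0.031 z [ 0. -0. -1.] x [0.997 0.072 0.   ]
[-1.13416328e+00 -8.63003315e-02  1.64893939e+00  4.13363654e-05
  1.57871742e+00  3.64359039e-01]
{'carriage': [(array([0.4677, 0.0116, 0.0143]), 0.91)], 'stop': [(array([ 0.4766, -0.097 ,  0.0278]), 0.81)], 'emitter': [(array([ 0.4461, -0.0693,  0.057 ]), 0.72)]}
0 ([-0.49, 2.75, -0.07], [0.026, -0.0618, 0.0288])
1 ([-0.49, 2.75, -0.07], [0.0247, -0.062, 0.0295])
2 ([-0.49, 2.75, -0.07], [0.0234, -0.0623, 0.0301])
3 ([-0.49, 2.75, -0.07], [0.022, -0.0625, 0.0307])
4 ([-0.49, 2.75, -0.07], [0.0206, -0.0627, 0.0312])
5 ([-0.49, 2.75, -0.07], [0.0192, -0.063, 0.0316])
6 ([-0.49, 2.75, -0.07], [0.0177, -0.0632, 0.0319])
7 ([-0.49, 2.75, -0.07], [0.0162, -0.0635, 0.0321])
```

View pics/wr0.png

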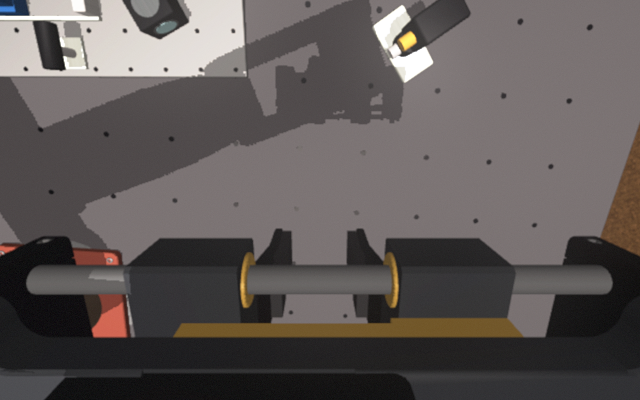

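Every row needs all three keys. I'll resend with them.

Emit:
step_arm(
  increments=[
    {"linear":[0.013,-0.031,0],"twist":[0,0,0],"claw":0},
    {"linear":[0.013,-0.031,0],"twist":[0,0,0],"claw":0},
    {"linear":[0.013,-0.031,0],"twist":[0,0,0],"claw":0},
    {"linear":[0.013,-0.031,0],"twist":[0,0,0],"claw":0},
    {"linear":[0.013,-0.031,0],"twist":[0,0,0],"claw":0},
    {"linear":[0.013,-0.031,0],"twist":[0,0,0],"claw":0},
    {"linear":[0.013,-0.031,0],"twist":[0,0,0],"claw":0},
    {"linear":[0.013,-0.031,0],"twist":[0,0,0],"claw":0},
  ],
)

```text
time: 4.8
eef_pos: [0.3737, -0.1774, 0.3307]
eef_rot: [3.139, 0.116, 0.0]
ft_force: [1.6, 0.7, 0.4]
gripper_width: 0.0005
```

Emit:
step_arm(
  increments=[
    {"linear":[0.013,-0.031,0],"twist":[0,0,0],"claw":0},
    {"linear":[0.013,-0.031,0],"twist":[0,0,0],"claw":0},
    {"linear":[0.013,-0.031,0],"twist":[0,0,0],"claw":0},
    {"linear":[0.013,-0.031,0],"twist":[0,0,0],"claw":0},
    {"linear":[0.013,-0.031,0],"twist":[0,0,0],"claw":0},
    {"linear":[0.013,-0.031,0],"twist":[0,0,0],"claw":0},
    {"linear":[0.013,-0.031,0],"twist":[0,0,0],"claw":0},
    {"linear":[0.013,-0.031,0],"twist":[0,0,0],"claw":0},
  ],
)

```text
time: 5.6
eef_pos: [0.4597, 0.0781, 0.3306]
eef_rot: [3.139, 0.117, 0.0]
ft_force: [0.0, -0.6, 0.9]
gripper_width: 0.0002
```

```bash
python3 - <<'E'
from h import *
st(); print(robot.state()['joint_pos'])
snap('wrist','wr1.png'); P=places('wrist',['carriage','stop','emitter','lid_hinge','cap_screw','lens_tube'])
for k,v in P.items(): print(k,[(np.round(bl(a),4),s) for a,s in v])
rows([((-.08,.15,.10),8)],tool(22,4))
E
```

```text
t 5.6 board [-0.0787  0.1518  0.3306] F [ 0.  -0.6  0.9] w 0.0002 z [ 0. -0. -1.] x [0.997 0.074 0.   ]
[-7.08069701e-04 -2.18642715e-01  1.76624379e+00 -4.08976514e-04
  1.59366652e+00  1.49580972e+00]
carriage [(array([-0.0739,  0.0874,  0.0122]), 0.63), (array([-0.0715,  0.6563,  0.0099]), 0.54)]
stop [(array([-0.0753, -0.027 ,  0.0275]), 0.76)]
emitter [(array([-0.1046,  0.0039,  0.0557]), 0.73), (array([-0.0753,  0.0872,  0.0113]), 0.55)]
lid_hinge [(array([0.0694, 0.0033, 0.0947]), 0.94)]
cap_screw [(array([0.0231, 0.2012, 0.0189]), 0.66)]
lens_tube [(array([0.088 , 0.1826, 0.0147]), 0.59)]
0 ([-0.49, 2.75, -0.09], [-0.0, -0.0, 0.0288])
1 ([-0.49, 2.75, -0.09], [-0.0014, -0.0003, 0.0288])
2 ([-0.49, 2.75, -0.09], [-0.0028, -0.0005, 0.0287])
3 ([-0.49, 2.75, -0.09], [-0.0041, -0.0007, 0.0285])
4 ([-0.49, 2.75, -0.09], [-0.0055, -0.001, 0.0283])
5 ([-0.49, 2.75, -0.09], [-0.0069, -0.0013, 0.0279])
6 ([-0.49, 2.75, -0.09], [-0.0082, -0.0015, 0.0276])
7 ([-0.49, 2.75, -0.09], [-0.0094, -0.0017, 0.0271])
```

View pics/wr1.png

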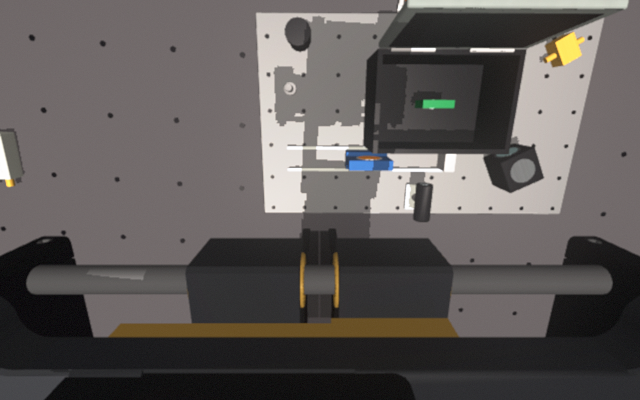

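The wrist view is clear: carriage at (368,160), emitter at (423,200), stop at (450,160), cap screw at (290,88) and lens tube at (298,33). I'll check the board pose against this picture.

```bash
python3 - <<'E'
from h import *
m,Rc,t=T('wrist')
K=np.array([[m['fx'],0,m['cx']],[0,m['fy'],m['cy']],[0,0,1]])
print(K.tolist(), 'cam',-Rc.T@t)
im=cv2.imread('pics/wr1.png')
def bp(u,z):
    d=Rc.T@np.linalg.inv(K)@[u[0],u[1],1];c=-Rc.T@t
    return c+d*(z-c[2])/d[2]
for n,u,z in [('nearL',(265,213),.012),('nearR',(563,214),.012),('farL',(258,14),.012),('stop top',(444.5,162),.044),('rail near left end',(288,169.5),.02),('rail far left',(288,147.5),.02)]:
    print(n,np.round(bl(bp(u,z)),4))
pts=[(-.17,-.24,.012),(.12,-.24,.012),(.12,.24,.012),(-.17,.24,.012),(-.06,-.085,.102),(.06,-.085,.102),(-.06,.085,.102),(-.11,0,.055),(-.08,-.03,.044),(-.0965,.2,.02),(-.0635,.2,.02)]
u=cv2.projectPoints(np.array([w(p) for p in pts]),Rc,t,K,None)[0][:,0]
big=cv2.resize(im[0:225,240:600],None,fx=2.2,fy=2.2,interpolation=cv2.INTER_CUBIC)
for q in u: cv2.circle(big,tuple(((q-[240,0])*2.2).astype(int).tolist()),3,(0,0,255),1)
cv2.imwrite('pics/wr1z.png',big)
E
```

```text
[[313.0610517249912, 0.0, 318.9343736506754], [0.0, 313.0610517249912, 196.88493329784495], [0.0, 0.0, 1.0]] cam [0.53475561 0.0816502  0.49343637]
nearL [-0.1687  0.2367  0.012 ]
nearR [-0.17   -0.2478  0.012 ]
farL [0.1191 0.233  0.012 ]
stop top [-0.0796 -0.0325  0.044 ]
rail near left end [-0.0955  0.1967  0.02  ]
rail far left [-0.0619  0.1958  0.02  ]
```

View pics/wr1z.png

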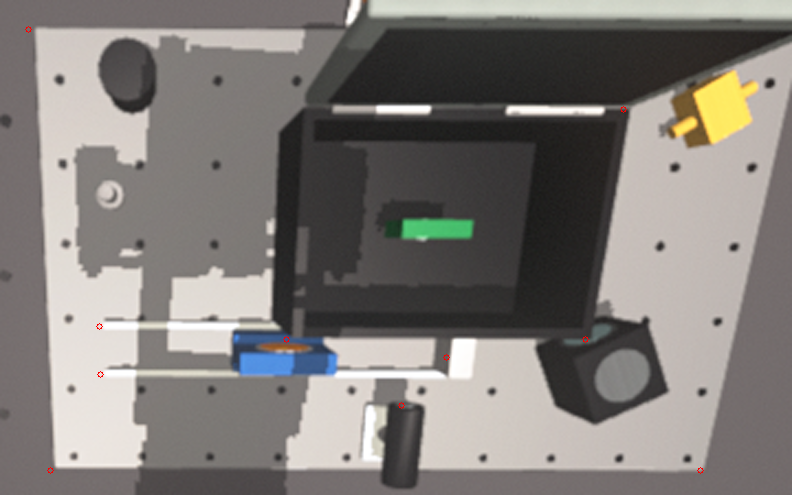

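Emit:
step_arm(
  increments=[
    {"linear":[0,0,0.029],"twist":[-0.5,2.75,-0.1],"claw":0},
    {"linear":[-0.0014,-0.0003,0.029],"twist":[-0.5,2.75,-0.1],"claw":0},
    {"linear":[-0.003,-0.0005,0.029],"twist":[-0.5,2.75,-0.1],"claw":0},
    {"linear":[-0.004,-0.0007,0.0285],"twist":[-0.5,2.75,-0.1],"claw":0},
    {"linear":[-0.0055,-0.001,0.0283],"twist":[-0.5,2.75,-0.1],"claw":0},
    {"linear":[-0.007,-0.0013,0.028],"twist":[-0.5,2.75,-0.1],"claw":0},
    {"linear":[-0.008,-0.0015,0.0275],"twist":[-0.5,2.75,-0.1],"claw":0},
    {"linear":[-0.0095,-0.0017,0.027],"twist":[-0.5,2.75,-0.1],"claw":0},
  ],
)

```text
time: 6.75
eef_pos: [0.4585, 0.0761, 0.099]
eef_rot: [3.024, 0.132, 0.597]
ft_force: [0.3, -0.1, -0.3]
gripper_width: 0.0007
```

```bash
python3 - <<'E'
from h import *
st(); print(robot.state()['joint_pos'])
rows([((-.08,.147,.033),6),((-.08,.14,.033),2)],tool(22,4))
E
```

```text
t 6.75 board [-0.0799  0.1499  0.099 ] F [ 0.3 -0.1 -0.3] w 0.0007 z [ 0.382 -0.038 -0.924] x [0.921 0.094 0.377]
[ 0.03251988 -0.35217551  2.36560422 -0.07547887  0.73901768  1.562021  ]
0 ([0.01, -0.03, 0.0], [-0.0042, -0.0003, 0.0102])
1 ([0.01, -0.03, 0.0], [-0.0042, -0.0003, 0.0102])
2 ([0.01, -0.03, 0.0], [-0.0041, -0.0003, 0.0102])
3 ([0.01, -0.03, 0.0], [-0.0042, -0.0003, 0.0102])
4 ([0.01, -0.03, 0.0], [-0.0041, -0.0003, 0.0102])
5 ([0.01, -0.03, 0.0], [-0.0042, -0.0003, 0.0102])
6 ([0.01, -0.03, 0.0], [-0.0001, 0.0035, 0.0002])
7 ([0.01, -0.03, 0.0], [-0.0, 0.0035, 0.0002])
```

Emit:
step_arm(
  increments=[
    {"linear":[-0.004,0,0.01],"twist":[0,0,0],"claw":0},
    {"linear":[-0.004,0,0.01],"twist":[0,0,0],"claw":0},
    {"linear":[-0.004,0,0.01],"twist":[0,0,0],"claw":0},
    {"linear":[0,0,0],"twist":[0,0,0],"claw":0},
    {"linear":[0,0,0],"twist":[0,0,0],"claw":0},
    {"linear":[0,0,0],"twist":[0,0,0],"claw":0},
    {"linear":[0,0,0],"twist":[0,0,0],"claw":0},
    {"linear":[0,0,0],"twist":[0,0,0],"claw":0},
  ],
)

```text
time: 7.55
eef_pos: [0.4591, 0.0752, 0.0679]
eef_rot: [3.026, 0.135, 0.594]
ft_force: [-0.1, 0.3, -0.5]
gripper_width: 0.0002
```

```bash
python3 - <<'E'
from h import *
st(); print(robot.state()['joint_pos'])
rows([((-.08,.147,.033),6),((-.08,.14,.033),2)],tool(22,4))
E
```

```text
t 7.55 board [-0.0794  0.1489  0.0679] F [-0.1  0.3 -0.5] w 0.0002 z [ 0.38  -0.037 -0.924] x [0.922 0.096 0.375]
[ 0.02824875 -0.283143    2.38289968 -0.07873665  0.65483261  1.56314497]
0 ([0.0, -0.01, 0.02], [-0.0023, -0.0001, 0.0054])
1 ([0.0, -0.01, 0.02], [-0.0023, -0.0001, 0.0054])
2 ([0.0, -0.01, 0.02], [-0.0023, -0.0001, 0.0053])
3 ([0.0, -0.01, 0.02], [-0.0023, -0.0001, 0.0054])
4 ([0.0, -0.01, 0.02], [-0.0022, -0.0001, 0.0053])
5 ([0.0, -0.01, 0.02], [-0.0023, -0.0001, 0.0054])
6 ([0.0, -0.01, 0.02], [-0.0001, 0.0035, 0.0002])
7 ([0.0, -0.01, 0.02], [-0.0, 0.0035, 0.0002])
```

Joint 3 stays below 2.4, inside its range. Continuing down to push height.

Emit:
step_arm(
  increments=[
    {"linear":[-0.0023,0,0.0054],"twist":[0,0,0],"claw":0},
    {"linear":[-0.0023,0,0.0054],"twist":[0,0,0],"claw":0},
    {"linear":[-0.0023,0,0.0054],"twist":[0,0,0],"claw":0},
    {"linear":[-0.0023,0,0.0054],"twist":[0,0,0],"claw":0},
    {"linear":[-0.0023,0,0.0054],"twist":[0,0,0],"claw":0},
    {"linear":[-0.0023,0,0.0054],"twist":[0,0,0],"claw":0},
    {"linear":[0,0.0035,0],"twist":[0,0,0],"claw":0},
    {"linear":[0,0.0035,0],"twist":[0,0,0],"claw":0},
  ],
)

```text
time: 8.35
eef_pos: [0.4585, 0.0655, 0.0324]
eef_rot: [3.026, 0.135, 0.592]
ft_force: [0.5, -0.0, 0.5]
gripper_width: 0.0004
```

```bash
python3 - <<'E'
from h import *
st(); snap('wrist','wr2.png')
rows([((-.08,.055,.033),8)],tool(22,4))
E
```

```text
t 8.35 board [-0.0807  0.1392  0.0324] F [ 0.5 -0.   0.5] w 0.0004 z [ 0.378 -0.037 -0.925] x [0.923 0.096 0.373]
0 ([0.0, -0.0, 0.02], [-0.0002, 0.0105, 0.0007])
1 ([0.0, -0.0, 0.02], [-0.0002, 0.0105, 0.0007])
2 ([0.0, -0.0, 0.02], [-0.0003, 0.0104, 0.0007])
3 ([0.0, -0.0, 0.02], [-0.0002, 0.0105, 0.0007])
4 ([0.0, -0.0, 0.02], [-0.0002, 0.0104, 0.0006])
5 ([0.0, -0.0, 0.02], [-0.0003, 0.0105, 0.0007])
6 ([0.0, -0.0, 0.02], [-0.0002, 0.0104, 0.0006])
7 ([0.0, -0.0, 0.02], [-0.0003, 0.0105, 0.0007])
```

View pics/wr2.png

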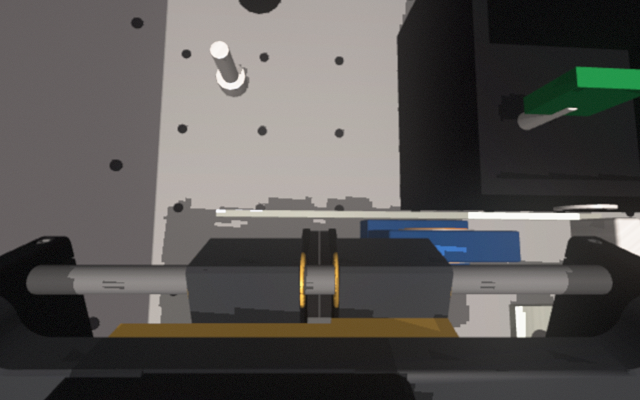

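The wrist view shows the closed fingers over the channel, left of the carriage (its near end at about x=362), with nothing between them. Starting the push.

Emit:
step_arm(
  increments=[
    {"linear":[-0.0002,0.006,0.0004],"twist":[0,0,0],"claw":0},
    {"linear":[-0.0002,0.006,0.0004],"twist":[0,0,0],"claw":0},
    {"linear":[-0.0002,0.006,0.0004],"twist":[0,0,0],"claw":0},
    {"linear":[-0.0002,0.006,0.0004],"twist":[0,0,0],"claw":0},
    {"linear":[-0.0002,0.006,0.0004],"twist":[0,0,0],"claw":0},
    {"linear":[-0.0002,0.006,0.0004],"twist":[0,0,0],"claw":0},
    {"linear":[-0.0002,0.006,0.0004],"twist":[0,0,0],"claw":0},
    {"linear":[-0.0002,0.006,0.0004],"twist":[0,0,0],"claw":0},
  ],
)

```text
time: 9.2
eef_pos: [0.4621, 0.0172, 0.0325]
eef_rot: [3.026, 0.135, 0.593]
ft_force: [-0.4, 3.4, 1.2]
gripper_width: 0.0001
```

```bash
python3 - <<'E'
from h import *
st(); snap('wrist','wr3.png'); snap('scene','sc3.png')
for c in ['wrist','scene']:
  P=places(c,['carriage','stop']); print({k:[(np.round(bl(a),4),s) for a,s in v] for k,v in P.items()})
E
```

```text
t 9.2 board [-0.0807  0.0908  0.0325] F [-0.4  3.4  1.2] w 0.0001 z [ 0.379 -0.037 -0.925] x [0.923 0.096 0.374]
{'carriage': [(array([-0.0753,  0.0514,  0.0132]), 0.81)], 'stop': [(array([-0.0799, -0.029 ,  0.0283]), 0.91)]}
{'carriage': [(array([-0.1105,  0.0016,  0.0539]), 0.18)], 'stop': []}
```

View pics/wr3.png

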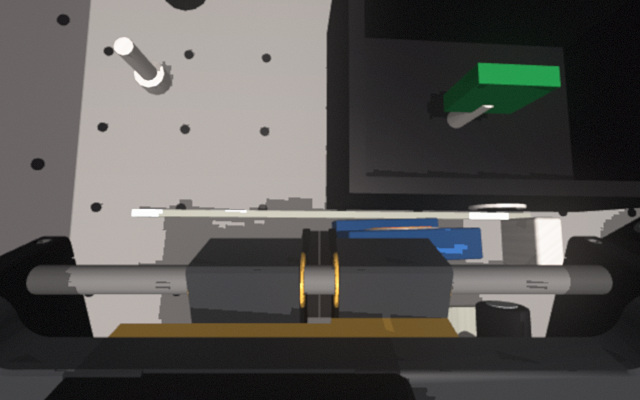

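The force reads 3.4 N and the wrist view shows the fingers at the carriage, which is now at y≈51 mm. The stop is at (548,240). Continuing.

Emit:
step_arm(
  increments=[
    {"linear":[-0.0001,0.005,0.0003],"twist":[0,0,0],"claw":0},
    {"linear":[-0.0001,0.005,0.0003],"twist":[0,0,0],"claw":0},
    {"linear":[-0.0001,0.005,0.0003],"twist":[0,0,0],"claw":0},
    {"linear":[-0.0001,0.005,0.0003],"twist":[0,0,0],"claw":0},
    {"linear":[-0.0001,0.005,0.0003],"twist":[0,0,0],"claw":0},
    {"linear":[-0.0001,0.005,0.0003],"twist":[0,0,0],"claw":0},
    {"linear":[-0.0001,0.005,0.0003],"twist":[0,0,0],"claw":0},
    {"linear":[-0.0001,0.004,0.0003],"twist":[0,0,0],"claw":0},
  ],
)

```text
time: 10.3
eef_pos: [0.4651, -0.0218, 0.0327]
eef_rot: [3.026, 0.134, 0.593]
ft_force: [-0.9, 1.9, 1.5]
gripper_width: 0.001
```

```bash
python3 - <<'E'
from h import *
st(); snap('wrist','wr4.png'); 
for c in ['wrist']:
  P=places(c,['carriage','stop']); print({k:[(np.round(bl(a),4),s) for a,s in v] for k,v in P.items()})
E
```

```text
t 10.3 board [-0.0805  0.0517  0.0327] F [-0.9  1.9  1.5] w 0.001 z [ 0.379 -0.037 -0.925] x [0.923 0.096 0.374]
{'carriage': [(array([-0.073 ,  0.013 ,  0.0127]), 0.97)], 'stop': []}
```

View pics/wr4.png

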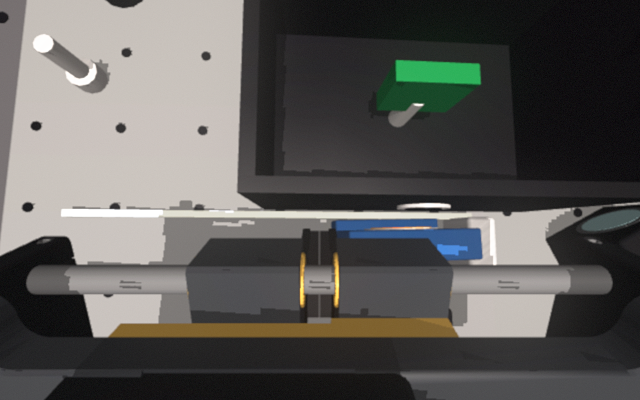

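The carriage's far end at x≈482 is close to the stop at about x=490–495. The last stretch goes in small steps, watching the force.

Emit:
step_arm(
  increments=[
    {"linear":[0,0.002,0.0001],"twist":[0,0,0],"claw":0},
    {"linear":[0,0.002,0.0001],"twist":[0,0,0],"claw":0},
    {"linear":[0,0.001,0.0001],"twist":[0,0,0],"claw":0},
    {"linear":[0,0.001,0.0001],"twist":[0,0,0],"claw":0},
    {"linear":[0,0.001,0.0001],"twist":[0,0,0],"claw":0},
    {"linear":[0,0.001,0.0001],"twist":[0,0,0],"claw":0},
    {"linear":[0,0,0],"twist":[0,0,0],"claw":0},
    {"linear":[0,0,0],"twist":[0,0,0],"claw":0},
  ],
)

```text
time: 11.25
eef_pos: [0.4659, -0.0293, 0.0327]
eef_rot: [3.026, 0.135, 0.592]
ft_force: [-0.5, 2.3, -0.8]
gripper_width: 0.0005
```

Emit:
step_arm(
  increments=[
    {"linear":[0,0.001,0.0001],"twist":[0,0,0],"claw":0},
    {"linear":[0,0.001,0.0001],"twist":[0,0,0],"claw":0},
    {"linear":[0,0.001,0.0001],"twist":[0,0,0],"claw":0},
    {"linear":[0,0,0],"twist":[0,0,0],"claw":0},
    {"linear":[0,0.001,0.0001],"twist":[0,0,0],"claw":0},
    {"linear":[0,0,0],"twist":[0,0,0],"claw":0},
    {"linear":[0,0,0],"twist":[0,0,0],"claw":0},
    {"linear":[0,0,0],"twist":[0,0,0],"claw":0},
  ],
)

```text
time: 12.05
eef_pos: [0.4663, -0.0333, 0.0326]
eef_rot: [3.026, 0.134, 0.593]
ft_force: [-0.6, 2.1, 0.8]
gripper_width: 0.0005
```

```bash
python3 - <<'E'
from h import *
st(); snap('wrist','wr5.png'); 
for c in ['wrist']:
  P=places(c,['carriage','stop','emitter']); print({k:[(np.round(bl(a),4),s) for a,s in v] for k,v in P.items()})
E
```

```text
t 12.05 board [-0.0802  0.0401  0.0326] F [-0.6  2.1  0.8] w 0.0005 z [ 0.379 -0.037 -0.925] x [0.923 0.096 0.374]
{'carriage': [(array([-0.0741,  0.0012,  0.012 ]), 0.61)], 'stop': [], 'emitter': []}
```

View pics/wr5.png

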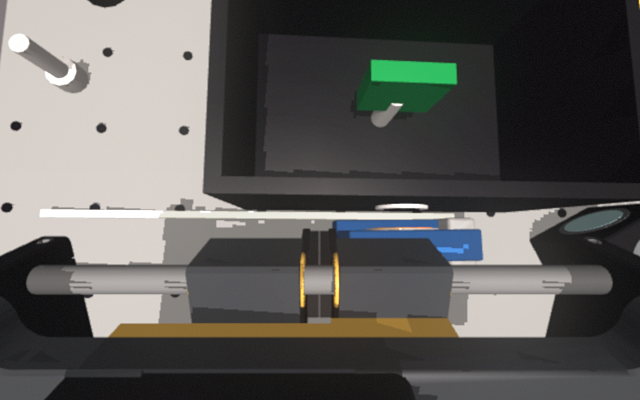

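Force is still only sliding friction, so the carriage isn't seated yet.

Emit:
step_arm(
  increments=[
    {"linear":[0,0.001,0],"twist":[0,0,0],"claw":0},
    {"linear":[0,0.001,0],"twist":[0,0,0],"claw":0},
    {"linear":[0,0,0],"twist":[0,0,0],"claw":0},
    {"linear":[0,0.0005,0],"twist":[0,0,0],"claw":0},
    {"linear":[0,0,0],"twist":[0,0,0],"claw":0},
    {"linear":[0,0.0005,0],"twist":[0,0,0],"claw":0},
    {"linear":[0,0,0],"twist":[0,0,0],"claw":0},
    {"linear":[0,0,0],"twist":[0,0,0],"claw":0},
  ],
)

```text
time: 13.05
eef_pos: [0.4664, -0.0344, 0.0328]
eef_rot: [3.029, 0.135, 0.592]
ft_force: [-0.6, 15.1, 5.5]
gripper_width: 0.0005
```

The force jumped to 15 N and the motion stalled, so the carriage is against the stop. Backing off and rising.

Emit:
step_arm(
  increments=[
    {"linear":[0,0,0],"twist":[0,0,0],"claw":0},
    {"linear":[0,-0.004,0],"twist":[0,0,0],"claw":0},
    {"linear":[0,-0.012,0],"twist":[0,0,0],"claw":0},
    {"linear":[0,-0.012,0],"twist":[0,0,0],"claw":0},
    {"linear":[0.006,0,-0.018],"twist":[0,0,0],"claw":0},
    {"linear":[0.01,0,-0.028],"twist":[0,0,0],"claw":0},
    {"linear":[0.01,0,-0.028],"twist":[0,0,0],"claw":0},
    {"linear":[0.01,0,-0.028],"twist":[0,0,0],"claw":0},
  ],
)

```text
time: 13.85
eef_pos: [0.4589, -0.0014, 0.1397]
eef_rot: [3.025, 0.134, 0.593]
ft_force: [0.9, 0.2, -0.2]
gripper_width: 0.0002
```

```bash
python3 - <<'E'
from h import *
st(); snap('wrist','wr6.png'); 
for c in ['wrist']:
  P=places(c,['carriage','stop','emitter','lid_hinge']); print({k:[(np.round(bl(a),4),s) for a,s in v] for k,v in P.items()})
p=bl(robot.state()['eef_pos'])
rows([((-.08,0.06,.34),6)],tool(0,0))
rows([((-.08,0.06,.34),6),((.13,0,.34),6),((.115,0,.21),4)],tool(0,0))
E
```

```text
t 13.85 board [-0.0853  0.0725  0.1397] F [ 0.9  0.2 -0.2] w 0.0002 z [ 0.379 -0.038 -0.925] x [0.923 0.096 0.374]
{'carriage': [(array([-0.0699, -0.0034,  0.0194]), 0.57)], 'stop': [(array([-0.0743, -0.0304,  0.032 ]), 0.93)], 'emitter': [(array([0.0689, 0.0012, 0.106 ]), 0.55)], 'lid_hinge': [(array([ 0.0717, -0.0018,  0.1087]), 0.89)]}
0 ([0.67, -3.66, 0.15], [0.0133, 0.0045, -0.0307])
1 ([0.67, -3.66, 0.15], [0.0114, 0.0041, -0.0315])
2 ([0.67, -3.66, 0.15], [0.0093, 0.0037, -0.0322])
3 ([0.67, -3.66, 0.15], [0.0073, 0.0033, -0.0328])
4 ([0.67, -3.66, 0.15], [0.0052, 0.0029, -0.0332])
5 ([0.67, -3.66, 0.15], [0.003, 0.0024, -0.0334])
0 ([0.25, -1.37, 0.06], [0.0133, 0.0045, -0.0307])
1 ([0.25, -1.37, 0.06], [0.0126, 0.0043, -0.031])
2 ([0.25, -1.37, 0.06], [0.0119, 0.0042, -0.0313])
3 ([0.25, -1.37, 0.06], [0.0111, 0.004, -0.0316])
4 ([0.25, -1.37, 0.06], [0.0104, 0.0039, -0.0318])
5 ([0.25, -1.37, 0.06], [0.0096, 0.0038, -0.0321])
6 ([0.25, -1.37, 0.06], [0.0338, 0.0101, 0.0087])
7 ([0.25, -1.37, 0.06], [0.0341, 0.0101, 0.0079])
8 ([0.25, -1.37, 0.06], [0.0342, 0.0101, 0.007])
9 ([0.25, -1.37, 0.06], [0.0344, 0.0101, 0.0062])
10 ([0.25, -1.37, 0.06], [0.0346, 0.0101, 0.0053])
11 ([0.25, -1.37, 0.06], [0.0347, 0.0102, 0.0045])
12 ([0.25, -1.37, 0.06], [-0.0069, -0.0006, 0.032])
13 ([0.25, -1.37, 0.06], [-0.0061, -0.0004, 0.0321])
14 ([0.25, -1.37, 0.06], [-0.0053, -0.0003, 0.0323])
15 ([0.25, -1.37, 0.06], [-0.0046, -0.0001, 0.0323])
```

View pics/wr6.png

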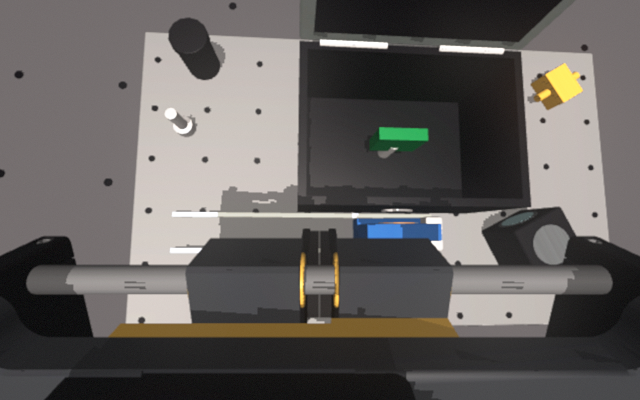

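The carriage's right end touches the stop's white block near (440,232). Next I rise and go over behind the lid.

Emit:
step_arm(
  increments=[
    {"linear":[0.013,0.0045,-0.031],"twist":[0.6,-3.3,0.13],"claw":0},
    {"linear":[0.011,0.004,-0.0315],"twist":[0.6,-3.3,0.13],"claw":0},
    {"linear":[0.0095,0.004,-0.032],"twist":[0.6,-3.3,0.13],"claw":0},
    {"linear":[0.0075,0.0035,-0.0325],"twist":[0.6,-3.3,0.13],"claw":0},
    {"linear":[0.0055,0.003,-0.033],"twist":[0.6,-3.3,0.13],"claw":0},
    {"linear":[0.0035,0.0025,-0.0335],"twist":[0.6,-3.3,0.13],"claw":0},
    {"linear":[0,0,0],"twist":[0.4,-2.1,0.1],"claw":0},
    {"linear":[0,0,0],"twist":[0,0,0],"claw":0},
  ],
)

```text
time: 14.9
eef_pos: [0.4633, -0.014, 0.3388]
eef_rot: [-3.139, -0.114, 0.002]
ft_force: [0.1, -0.5, -1.1]
gripper_width: 0.0004
```

```bash
python3 - <<'E'
from h import *
st()
rows([((.13,0,.34),8),((.13,0,.185),6)],tool(0,0))
E
```

```text
t 14.9 board [-0.0818  0.0597  0.3388] F [ 0.1 -0.5 -1.1] w 0.0004 z [-0.001  0.001 -1.   ] x [ 0.997  0.073 -0.001]
0 ([-0.0, 0.0, -0.0], [0.0265, 0.0075, -0.0002])
1 ([-0.0, 0.0, -0.0], [0.0265, 0.0074, -0.0002])
2 ([-0.0, 0.0, -0.0], [0.0265, 0.0075, -0.0002])
3 ([-0.0, 0.0, -0.0], [0.0265, 0.0074, -0.0002])
4 ([-0.0, 0.0, -0.0], [0.0264, 0.0075, -0.0002])
5 ([-0.0, 0.0, -0.0], [0.0265, 0.0074, -0.0001])
6 ([-0.0, 0.0, -0.0], [0.0264, 0.0075, -0.0002])
7 ([-0.0, 0.0, -0.0], [0.0265, 0.0074, -0.0001])
8 ([-0.0, 0.0, -0.0], [0.0, 0.0, 0.0258])
9 ([-0.0, 0.0, -0.0], [0.0, 0.0, 0.0258])
10 ([-0.0, 0.0, -0.0], [0.0, 0.0, 0.0258])
11 ([-0.0, 0.0, -0.0], [0.0, 0.0001, 0.0259])
12 ([-0.0, 0.0, -0.0], [0.0001, 0.0, 0.0258])
13 ([-0.0, 0.0, -0.0], [0.0, 0.0001, 0.0259])
```

Emit:
step_arm(
  increments=[
    {"linear":[0.0265,0.0075,0],"twist":[0,0,0],"claw":0},
    {"linear":[0.0265,0.0075,0],"twist":[0,0,0],"claw":0},
    {"linear":[0.0265,0.0075,0],"twist":[0,0,0],"claw":0},
    {"linear":[0.0265,0.0075,0],"twist":[0,0,0],"claw":0},
    {"linear":[0.0265,0.0075,0],"twist":[0,0,0],"claw":0},
    {"linear":[0.0265,0.0075,0],"twist":[0,0,0],"claw":0},
    {"linear":[0.0265,0.0075,0],"twist":[0,0,0],"claw":0},
    {"linear":[0.0265,0.0075,0],"twist":[0,0,0],"claw":0},
  ],
)

```text
time: 15.7
eef_pos: [0.6786, -0.058, 0.3374]
eef_rot: [-3.138, -0.115, 0.003]
ft_force: [-0.1, 0.3, 0.8]
gripper_width: 0.0007
```

```bash
python3 - <<'E'
from h import *
st(); snap('wrist','wr7.png'); snap('scene','sc7.png')
for c in ['scene']:
  P=places(c,['lid_edge','lid_hinge']); print({k:[(np.round(bl(a),4),s) for a,s in v] for k,v in P.items()})
E
```

```text
t 15.7 board [0.1297 0.     0.3374] F [-0.1  0.3  0.8] w 0.0007 z [-0.002  0.001 -1.   ] x [ 0.997  0.073 -0.002]
{'lid_edge': [(array([ 0.0635, -0.0005,  0.2222]), 0.72)], 'lid_hinge': [(array([0.0562, 0.0014, 0.1041]), 0.94), (array([0.0006, 0.0026, 0.002 ]), 0.67)]}
```

View pics/wr7.png

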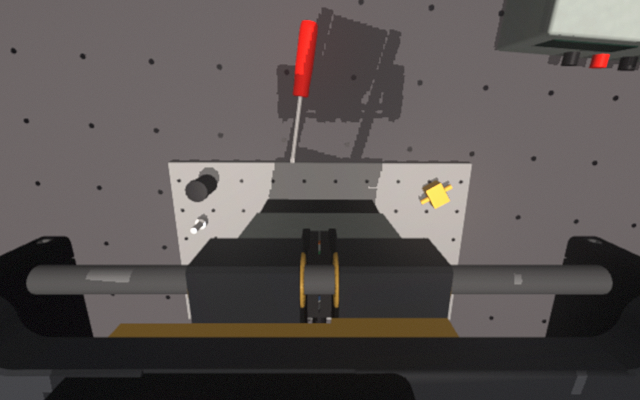

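View pics/sc7.png

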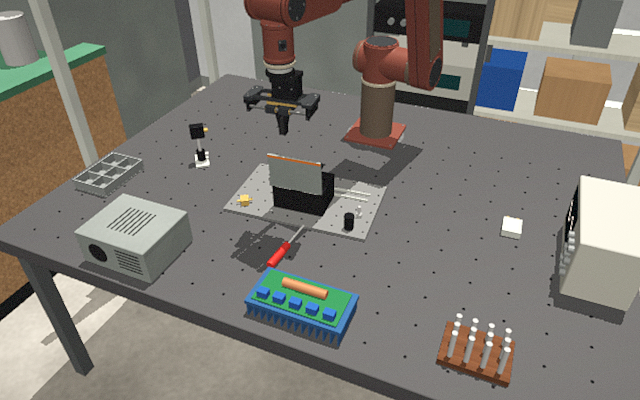

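The scene view shows the lid upright with the gripper above it and nothing behind it. The networks give about 1.6 rad. I'll lower the tips behind the lid, then move towards it.

Emit:
step_arm(
  increments=[
    {"linear":[0,0,0.026],"twist":[0,0,0],"claw":0},
    {"linear":[0,0,0.026],"twist":[0,0,0],"claw":0},
    {"linear":[0,0,0.026],"twist":[0,0,0],"claw":0},
    {"linear":[0,0,0.026],"twist":[0,0,0],"claw":0},
    {"linear":[0,0,0.026],"twist":[0,0,0],"claw":0},
    {"linear":[0,0,0.02],"twist":[0,0,0],"claw":0},
    {"linear":[-0.01,0,0],"twist":[0,0,0],"claw":0},
    {"linear":[-0.01,0,0],"twist":[0,0,0],"claw":0},
  ],
)

```text
time: 16.7
eef_pos: [0.6571, -0.059, 0.1906]
eef_rot: [-3.139, -0.116, -0.001]
ft_force: [-0.5, 0.3, -0.6]
gripper_width: 0.0007
```

Emit:
step_arm(
  increments=[
    {"linear":[-0.006,0,0],"twist":[0,0,0],"claw":0},
    {"linear":[-0.006,0,0],"twist":[0,0,0],"claw":0},
    {"linear":[-0.006,0,0],"twist":[0,0,0],"claw":0},
    {"linear":[-0.006,0,0],"twist":[0,0,0],"claw":0},
    {"linear":[-0.006,0,0],"twist":[0,0,0],"claw":0},
    {"linear":[-0.006,0,0],"twist":[0,0,0],"claw":0},
    {"linear":[0,0,0],"twist":[0,0,0],"claw":0},
    {"linear":[0,0,0],"twist":[0,0,0],"claw":0},
  ],
)

```text
time: 17.5
eef_pos: [0.6225, -0.0619, 0.1903]
eef_rot: [-3.139, -0.115, -0.001]
ft_force: [-0.3, -0.6, 0.4]
gripper_width: 0.0007
```

```bash
python3 - <<'E'
from h import *
st(); snap('scene','sc8.png')
for c in ['scene']:
  P=places(c,['lid_edge','lid_hinge']); print({k:[(np.round(bl(a),4),s) for a,s in v] for k,v in P.items()})
im=cv2.imread('pics/sc8.png')[100:260,200:420];cv2.imwrite('pics/sc8z.png',cv2.resize(im,None,fx=3.5,fy=3.5))
E
```

```text
t 17.5 board [0.0735 0.0002 0.1903] F [-0.3 -0.6  0.4] w 0.0007 z [ 0.001  0.    -1.   ] x [0.997 0.073 0.001]
{'lid_edge': [(array([0.0455, 0.0016, 0.2196]), 0.61)], 'lid_hinge': [(array([0.0601, 0.0022, 0.1037]), 0.65)]}
```

View pics/sc8z.png

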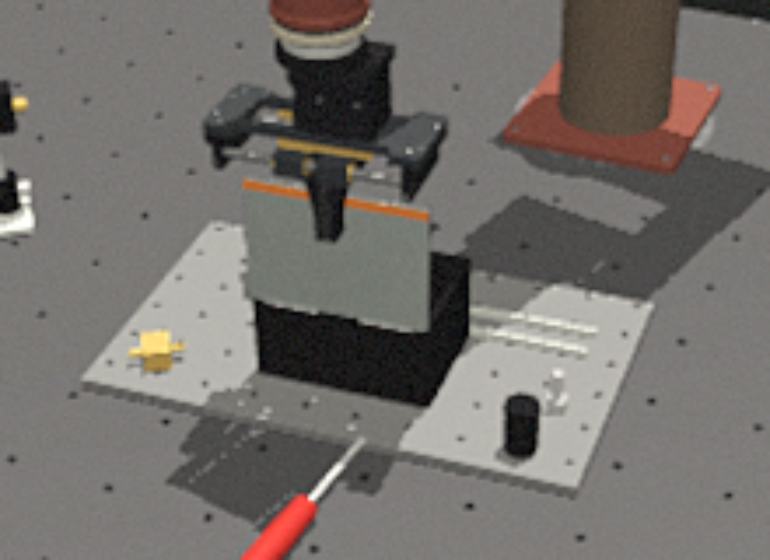

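The fingertips are on the lid's outer face just below the orange stripe, at about (328,215) in the zoom, and the lid has begun to close. Following its arc.

Emit:
step_arm(
  increments=[
    {"linear":[-0.011,0,-0.0025],"twist":[0,0,0],"claw":0},
    {"linear":[-0.011,0,-0.0025],"twist":[0,0,0],"claw":0},
    {"linear":[-0.011,0,-0.0025],"twist":[0,0,0],"claw":0},
    {"linear":[-0.0095,0,0.0035],"twist":[0,0,0],"claw":0},
    {"linear":[-0.0095,0,0.0035],"twist":[0,0,0],"claw":0},
    {"linear":[-0.008,0,0.0055],"twist":[0,0,0],"claw":0},
    {"linear":[-0.008,0,0.0055],"twist":[0,0,0],"claw":0},
    {"linear":[0,0,0],"twist":[0,0,0],"claw":0},
  ],
)

```text
time: 18.45
eef_pos: [0.5532, -0.0669, 0.1784]
eef_rot: [-3.139, -0.115, 0.002]
ft_force: [0.3, 0.0, -0.3]
gripper_width: 0.0008
```

```bash
python3 - <<'E'
from h import *
st(); snap('scene','sc9.png')
for c in ['scene']:
  P=places(c,['lid_edge','lid_hinge']); print({k:[(np.round(bl(a),4),s) for a,s in v] for k,v in P.items()})
im=cv2.imread('pics/sc9.png')[100:260,200:420];cv2.imwrite('pics/sc9z.png',cv2.resize(im,None,fx=3.5,fy=3.5))
E
```

```text
t 18.45 board [0.004  0.0004 0.1784] F [ 0.3  0.  -0.3] w 0.0008 z [-0.001  0.001 -1.   ] x [ 0.997  0.073 -0.001]
{'lid_edge': [(array([-0.0325,  0.0014,  0.1855]), 0.7)], 'lid_hinge': [(array([0.0571, 0.0012, 0.1021]), 0.55)]}
```

View pics/sc9z.png

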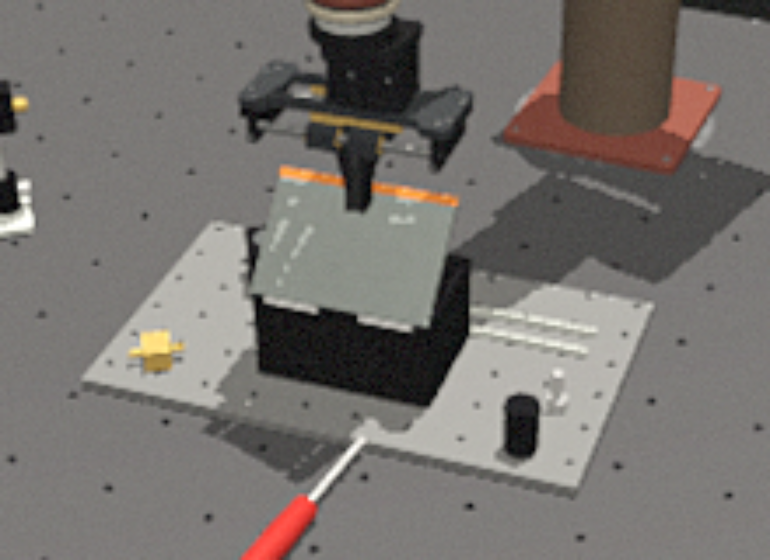

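The lid is at about 0.75 rad with the fingers still on its outer face. Continuing.

Emit:
step_arm(
  increments=[
    {"linear":[-0.006,0,0.0065],"twist":[0,0,0],"claw":0},
    {"linear":[-0.006,0,0.0065],"twist":[0,0,0],"claw":0},
    {"linear":[-0.0055,0,0.008],"twist":[0,0,0],"claw":0},
    {"linear":[-0.0055,0,0.008],"twist":[0,0,0],"claw":0},
    {"linear":[-0.0037,0,0.009],"twist":[0,0,0],"claw":0},
    {"linear":[-0.0037,0,0.009],"twist":[0,0,0],"claw":0},
    {"linear":[-0.002,0,0.009],"twist":[0,0,0],"claw":0},
    {"linear":[-0.001,0,0.004],"twist":[0,0,0],"claw":0},
  ],
)

```text
time: 19.4
eef_pos: [0.521, -0.0691, 0.1184]
eef_rot: [-3.139, -0.115, -0.0]
ft_force: [-0.3, 0.3, 0.7]
gripper_width: 0.0009
```

Emit:
step_arm(
  increments=[
    {"linear":[0,0,0.002],"twist":[0,0,0],"claw":0},
    {"linear":[0,0,0.001],"twist":[0,0,0],"claw":0},
    {"linear":[0,0,0.001],"twist":[0,0,0],"claw":0},
    {"linear":[0,0,0.001],"twist":[0,0,0],"claw":0},
    {"linear":[0,0,0.001],"twist":[0,0,0],"claw":0},
    {"linear":[0,0,0],"twist":[0,0,0],"claw":0},
    {"linear":[0,0,0],"twist":[0,0,0],"claw":0},
    {"linear":[0,0,0],"twist":[0,0,0],"claw":0},
  ],
)

```text
time: 20.2
eef_pos: [0.522, -0.0693, 0.1139]
eef_rot: [-3.139, -0.115, -0.003]
ft_force: [0.5, -0.4, 0.5]
gripper_width: 0.0006
```

Emit:
step_arm(
  increments=[
    {"linear":[0,0,0.001],"twist":[0,0,0],"claw":0},
    {"linear":[0,0,0.001],"twist":[0,0,0],"claw":0},
    {"linear":[0,0,0.001],"twist":[0,0,0],"claw":0},
    {"linear":[0,0,0.001],"twist":[0,0,0],"claw":0},
    {"linear":[0,0,0],"twist":[0,0,0],"claw":0},
    {"linear":[0,0,0.0005],"twist":[0,0,0],"claw":0},
    {"linear":[0,0,0],"twist":[0,0,0],"claw":0},
    {"linear":[0,0,0],"twist":[0,0,0],"claw":0},
  ],
)

```text
time: 21.0
eef_pos: [0.5219, -0.0694, 0.1107]
eef_rot: [-3.139, -0.115, -0.002]
ft_force: [-5.3, 1.9, 11.2]
gripper_width: 0.0005
```

Emit:
step_arm(
  increments=[
    {"linear":[0,0,0.001],"twist":[0,0,0],"claw":0},
    {"linear":[0,0,0],"twist":[0,0,0],"claw":0},
    {"linear":[0,0,0],"twist":[0,0,0],"claw":0},
    {"linear":[0,0,-0.002],"twist":[0,0,0],"claw":0},
    {"linear":[0,0,-0.03],"twist":[0,0,0],"claw":0},
    {"linear":[0,0,-0.05],"twist":[0,0,0],"claw":0},
    {"linear":[0,0,-0.05],"twist":[0,0,0],"claw":0},
    {"linear":[0,0,-0.05],"twist":[0,0,0],"claw":0},
  ],
)

```text
time: 21.8
eef_pos: [0.5212, -0.0692, 0.2919]
eef_rot: [-3.139, -0.115, -0.002]
ft_force: [0.7, -1.0, 0.8]
gripper_width: 0.0003
```

```bash
python3 - <<'E'
from h import *
st(); snap('scene','sc10.png');snap('wrist','wr10.png')
for c in ['scene','wrist']:
  P=places(c,['lid_edge','lid_hinge','carriage','stop']); print({k:[(np.round(bl(a),4),s) for a,s in v] for k,v in P.items()})
im=cv2.imread('pics/sc10.png')[100:260,200:420];cv2.imwrite('pics/sc10z.png',cv2.resize(im,None,fx=3.5,fy=3.5))
E
```

```text
t 21.8 board [-0.028   0.0003  0.2919] F [ 0.7 -1.   0.8] w 0.0003 z [ 0.001  0.001 -1.   ] x [0.997 0.073 0.002]
{'lid_edge': [(array([-0.0634,  0.0008,  0.1006]), 0.96)], 'lid_hinge': [(array([0.0609, 0.0017, 0.1036]), 0.74)], 'carriage': [], 'stop': [(array([-0.0803, -0.0311,  0.0282]), 0.6), (array([ 0.0755, -0.18  ,  0.0147]), 0.57)]}
{'lid_edge': [(array([-0.0608, -0.0006,  0.0894]), 0.59)], 'lid_hinge': [(array([0.0572, 0.0029, 0.0854]), 0.88), (array([-0.1152,  0.0044,  0.0396]), 0.72)], 'carriage': [(array([-0.0833,  0.0018,  0.0005]), 0.66)], 'stop': [(array([-0.0875, -0.0251,  0.0158]), 0.58)]}
```

View pics/sc10z.png

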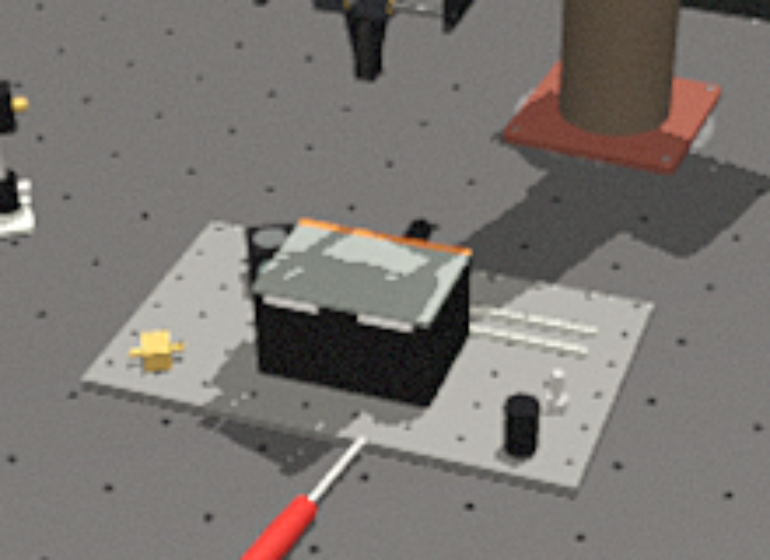

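View pics/wr10.png

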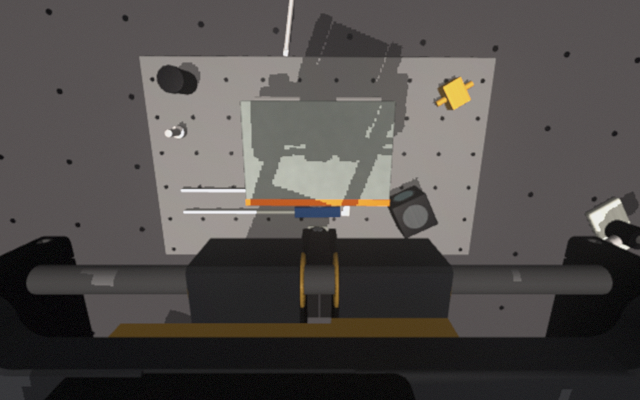

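The lid lies flat on the rim, with its stripe edge on the near wall at row 203. The carriage at (318,211) touches the stop at (345,211), and the bystanders look unmoved. One more settled look before I hand in.

Emit:
step_arm(
  increments=[
    {"linear":[0,0,-0.02],"twist":[0,0,0],"claw":0},
    {"linear":[0,0,-0.02],"twist":[0,0,0],"claw":0},
    {"linear":[0,0,0],"twist":[0,0,0],"claw":0},
    {"linear":[0,0,0],"twist":[0,0,0],"claw":0},
    {"linear":[0,0,0],"twist":[0,0,0],"claw":0},
    {"linear":[0,0,0],"twist":[0,0,0],"claw":0},
    {"linear":[0,0,0],"twist":[0,0,0],"claw":0},
    {"linear":[0,0,0],"twist":[0,0,0],"claw":0},
  ],
)

```text
time: 23.1
eef_pos: [0.5213, -0.0694, 0.3298]
eef_rot: [-3.139, -0.115, -0.002]
ft_force: [0.2, 0.1, 0.1]
gripper_width: 0.0005
```

```bash
python3 - <<'E'
from h import *
st(); snap('wrist','wr11.png');snap('top','t11.png')
for c in ['wrist','top']:
  P=places(c,['lid_edge','lid_hinge','carriage','stop']); print({k:[(np.round(bl(a),4),s) for a,s in v[:1]] for k,v in P.items()})
im=cv2.imread('pics/wr11.png')[150:240,220:420];cv2.imwrite('pics/wr11z.png',cv2.resize(im,None,fx=4,fy=4))
E
```

```text
t 23.1 board [-2.790e-02  2.000e-04  3.298e-01] F [0.2 0.1 0.1] w 0.0005 z [ 0.001  0.001 -1.   ] x [0.997 0.073 0.001]
{'lid_edge': [(array([-0.0505, -0.0043,  0.1016]), 0.63)], 'lid_hinge': [(array([ 0.0666, -0.001 ,  0.1003]), 0.7)], 'carriage': [(array([-0.0754, -0.0001,  0.0128]), 0.56)], 'stop': [(array([-0.0796, -0.0302,  0.0244]), 0.61)]}
{'lid_edge': [(array([-0.0602, -0.0022,  0.0994]), 0.68)], 'lid_hinge': [], 'carriage': [(array([-0.0783, -0.0022,  0.0103]), 0.67)], 'stop': [(array([-0.0784, -0.0351,  0.0312]), 0.86)]}
```

View pics/wr11z.png

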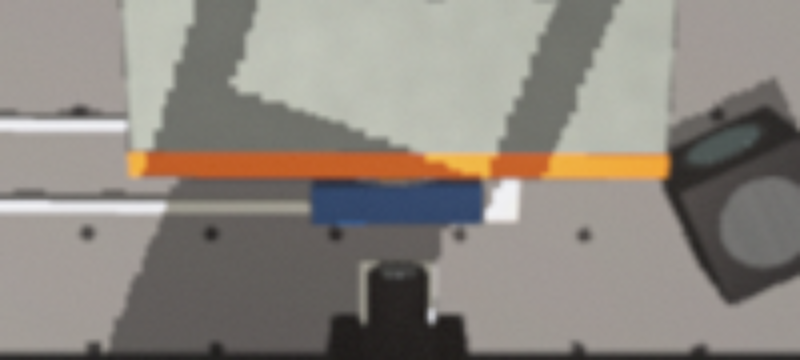

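The carriage butts against the stop at (485,205) in the zoom with no gap, and the lid is shut. Handing in.

```bash
python3 -c "
from rig import robot
print(robot.job_done())"
```

```text
the job is handed in; nothing more can be done
None
```

The bench is ready for the dark measurement: the carriage is against the end stop and the lid is shut. I handed the job in just after 23.1 s; no verdict was reported.

**What I did:** With the fingers closed, I pushed the carriage along its channel until the force jumped from about 2 N to 15 N at the stop. I then followed the lid down from behind and pressed it shut at about 11 N, with the tip at 110.7 mm. The fingers ended about 22 cm above the lid.

**Last checks:**
- **Carriage:** the pictures show no gap to the stop. The networks put it at board y = -0.1 mm (wrist) and -2.2 mm (top), 30 and 33 mm from the stop face, where 30 mm is seated.
- **Lid:** it lies flat on the rim. The top camera put the free edge at 99 mm high and an earlier scene view at 101 mm, close to the 102.5 mm of a shut lid.
- **Clearance and bystanders:** forces on the tool were near zero after retreating. The lens cube, attenuator, cap screw, lens tube and screwdriver look unmoved in the pictures. I did not measure any of the bystanders, and the amplifier box was not in the last pictures I viewed.

**Disagreements:** One wrist reading taken just after the arm rose was off by 1–2 cm in height and put the carriage 27 mm from the stop. The settled look did not repeat that. In it the wrist camera read the lid edge's x about 10 mm off, while its height agreed.

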